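# Focus a hand magnifier over the opened weighing bottle

### The job

Check the crystals in the small amber weighing bottle on the base of the retort stand: lift its knobbed lid off and set it down gently, right way up, on the white tile. Then take the hand magnifier by its handle and hold it level and centred over the open bottle, its lens at the same height as the collar clamped on the stand's rod, which marks the focus; finish while still holding it there, steady and touching nothing else. Leave the bottle where it stands, do not bump the bottle or the stand with the magnifier, and leave the flask, beaker and wash bottle alone.

Things in the scene. Friction and masses are not known exactly. Their poses are not given: they have to be found in the camera images.
- stand: Retort stand, fixed: dark steel base plate 210 x 130 x 8 mm flat on the bench, with an upright steel rod, 10 mm thick, reaching 450 mm above the bench, 88 mm from the plate's centre along +x. Origin: centre of the plate's underside; x runs along the plate towards the rod, which is on the side away from the robot (yaw within 0.5 rad), z up.
- collar: Brass set collar clamped on the stand's rod, 30 mm across, 14 mm tall, its thumbscrew sticking out along +y to 32 mm from the axis; fixed, its height (98 to 145 mm above the bench) differs from run to run. Origin: its middle, on the rod's axis, half-way up: the height at which the lens is in focus. z up.
- bottle: Low amber glass weighing bottle, loose, standing on the base plate: 50 mm across, 30 mm tall, 3 mm walls, open at the top, a few white crystals on its floor, closed at first by its lid; 133 to 154 mm from the rod. Mass about 60 g. Origin: centre of its underside; z up.
- bottle_mouth (a point): Centre of the weighing bottle's mouth, level with its rim (30 mm above its underside). z up.
- lid_knob (a point): Centre of the knob of the loose amber glass lid, which lifts straight off. Round knob 17 mm across, 16 mm tall, on a 3 mm high neck. This point is 8 mm below the knob's top, 11 mm above the top face of the flange and 20 mm above the lid's lowest face (bottom of the plug, on which it stands when set on a flat surface). z up.
- lid: The same lid, about 25 g: flange 53 mm across, 3 mm thick, resting on the bottle's rim; plug 39 mm across reaching 6 mm down into the mouth; knob on top. Origin on its axis at the flange's underside, 14 mm below the knob's centre; z up.
- tile: White glazed ceramic tile, 110 x 110 x 6 mm, fixed flat on the bench, to the left or the right of the stand. Origin: centre of its underside; sides along its x and y.
- tile_top (a point): Centre of the tile's top face, 6 mm above the bench.
- magnifier_grip (a point): Grip point of the hand magnifier, half-way up its 16 mm thick black handle, so 8 mm above the bench as it lies there. The handle has flat sides, is 22 mm wide and runs from 65 mm behind this point (-x) to 35 mm ahead of it; then neck and lens frame. x points along the handle to the lens (roughly away from the robot: yaw within 0.4 rad at the start), z up.
- lens (a point): Centre of the magnifier's lens, 72 mm ahead (+x) of the grip point at the same height, in the middle of the 16 mm thick round black frame, which is 68 mm across; the glass lens is 59 mm across. z is the lens's axis, up.
- magnifier: The same hand magnifier: loose, lying flat on the bench left or right of the stand, 171 mm long, 16 mm thick, about 120 g, balancing about 20 mm ahead of the grip point. Origin directly below the grip point, on its underside; x towards the lens, z up.
- flask: Bystander: conical glass flask, 85 mm across the base, 138 mm tall, loose. Origin: centre of its underside.
- beaker: Bystander: glass beaker, 70 mm across, 95 mm tall, loose. Origin: centre of its underside.
- washbottle: Bystander: white plastic wash bottle with a red cap and a bent spout (towards its +x), 66 mm across, 203 mm tall, loose. Origin: centre of its underside.
Things that resemble listed ones, but are neither listed nor needed, are in the scene too. Of the things like the magnifier, leave any that is green, red or turquoise; of the rest the larger one is meant.

How it is judged:
On the way, in this order (a step that is already met when the one before it is completed fails the run):
1. the lid stands right way up on the tile, let go and at rest (contact force between lid and tile above 0.05 N and contact force between the fingers and lid below 0.05 N and angle between lid_knob's own z axis and vertical below 0.15 rad and linear speed of lid below 0.02 m/s), for 0.3 s.
2. the magnifier is lifted clear of the bench in the fingers (contact force between the fingers and magnifier above 1 N and height (world z) of lens above 0.05 m), for 0.2 s.
3. the lens is held level and still over the bottle at the collar's height (contact force between the fingers and magnifier above 1 N and x of the grasp point in the frame of magnifier_grip below 0.04 m and angle between lens's own z axis and vertical below 0.14 rad and horizontal distance between lens and bottle_mouth below 0.015 m and z of lens in the frame of collar between -0.008 and 0.008 m and linear speed of magnifier below 0.02 m/s and contact force between magnifier and stand below 0.1 N and contact force between magnifier and bottle below 0.1 N and contact force between magnifier and collar below 0.1 N), for 0.5 s.
At the end, for the whole second after the job is handed in: Magnifier held by its handle, still, level within 8 deg, touching no stand, collar or bottle; lens centre within 15 mm of the bottle axis and 8 mm of the collar middle in height. Lid at rest, released, right way up (8 deg) on the tile. Bottle upright (6 deg), within 15 mm of its place (all of step 1 and all of step 3 and distance of bottle_mouth from where it was at the start of the episode below 0.015 m and angle between bottle_mouth's own z axis and vertical below 0.1 rad); the arm keeps its last pose, push and grip.
It fails at once if the lid is dropped (falls freely faster than 0.5 m/s, more than about 12 mm) (linear speed of lid above 0.5 m/s and contact force between the fingers and lid below 0.02 N).
It fails at once if the magnifier bumps the bottle, the stand or its collar (over 1 N) (contact force between magnifier and bottle above 1 N or contact force between magnifier and stand above 1 N or contact force between magnifier and collar above 1 N).
It fails at once if the bottle is tipped (over 0.35 rad) or shifted by more than 25 mm (angle between bottle_mouth's own z axis and vertical above 0.35 rad or distance of bottle_mouth from where it was at the start of the episode above 0.025 m).
It fails at once if the flask, beaker or wash bottle is moved by more than 20 mm (distance of any of flask, beaker, washbottle from where it was at the start of the episode above 0.02 m).
It also fails if it takes over 59 s, if anything falls off the work surface, if the arm or the gripper's body presses on something with over 40 N, if the wrist force passes 120 N, or if a joint passes its speed limit or range.

### The arm

A 6-joint arm with a two-finger parallel gripper is mounted at the origin on the work surface. World frame = base frame: x ahead of the robot, y to its left, z up, the work surface at z = 0. Lengths are in m, angles in rad, forces in N, time in s.
With the tool pointing down it reaches from about 0.375 to 0.9 m from the base axis. Payload 3.1 kg.
Tool frame: the origin (TCP) lies midway between the tips of the shut fingers; the grasp point (between the pads) lies 19 mm behind it; z points along the fingers, x is the direction in which the jaws open and shut, and the axes are right-handed (so a half turn about z gives the same grasp; the last joint's range is limited). The gripper opens to 85 mm and grips with 20 to 120 N. Pads are 22 mm wide; open, the fingers measure 114 mm over their backs; the gripper's body (76 mm by 85 mm) begins 54 mm behind the grasp point. The pads swing forward as they close: fully open they stand 13 mm farther back than shut.
Start: joints at [-1.48, 0.527, 1.433, -0, 1.181, -0.178], TCP at [0.166, -0.603, 0.231] pointing down, gripper open.
Joint ranges: [-3.08, 3.08], [-0.75, 2.2], [0.22, 2.44], [-1.43, 4.57], [0, 2.65], [-2.85, 2.85]. Speed limits (rad/s): [2.79, 2.79, 3.14, 3.14, 3.14, 3.14].

### API

Orientations are given as a unit quaternion [w, x, y, z].
In Python, from bench import r, viewer gives the robot as it stands. The module is installed in compiled form; this text tells all that it offers.
- The arm moves only by the shell command python3 -m inch 'ROWS' [OPENING] [FORCE]. ROWS is JSON, a list of rows, each a list of 4 numbers: the shift along the tool's x, y, z in cm, then the turn about the tool's z in rad. A call has 1 to 20 rows; each row is the pose to reach, as a shift and turn from the pose commanded when the call began, along the tool's axes at that moment; what a row does not reach only later rows make up. A row lasts 1/12 s, in which the tool goes at most 41.7 mm and 7.16 degrees, less where a joint would pass 70% of its speed; a pose out of reach is approached as far as the arm can. A call with a gripper value outside its range is refused whole. OPENING is the gripper's target within -1 to 1 (fully open at 1, half-way at 0, shut at -1), set as the call begins (- or left out, the last holds). The fingers move at their own pace and stop on an object; FORCE is the grip in N (left out, the last holds). Time passes only in rows, so rows that repeat a pose let the fingers close. It gives the time, the measured TCP pose, the force and the opening at its end, in the units of the state.
- r.get_obs(): the state, without advancing time (a new reading comes with each control period).
- viewer.get_image(name): name is "side" or "top"; returns the picture (480x640x3 uint8, red, green, blue); there is no depth.
- viewer.camera_model(name): a dict with "K" (3x3 intrinsics, pixels), "dist" ([k1, k2, p1, p2, k3] as OpenCV has them; the pictures are not rectified), "eye" and "orientation" of the camera in the world. Camera axes: x right, y down, z forward; pixel columns grow to the right and rows downward; lengths in m; the calibration is good to about 2 mm. A picture is of the moment at which its call begins. camera_model takes no time and is no camera call.
- r.finish_job(): hands the job in, once; it reports no verdict.
The state is a dict: "t": time; "qpos": joint angles; "dq": joint speeds; "tau": joint torques, N m; "eef_pos": TCP position; "tcp_rot": TCP orientation; "wrist_force": force on the tool from outside, world axes, zero at the start; "ft_torque": the same for the moment, N m; "grip_width": opening from 0.0 (shut) to 1.0 (fully open).
Only numpy, scipy, OpenCV 4.12 (cv2) and the standard library are available. Lean on these libraries where they do the work, as an engineer would, in place of code of your own. Each camera call takes 0.05 s, during which the arm holds its last target.

## Working session

There is one attempt and no reset: what is moved stays moved. The work goes in short steps, Python scripts to look and compute and a shell command to move; the robot and the scene stay as the last step left them, time stands still between calls to the robot, and variables do not carry over. Pictures are saved under pics/ and viewed, and the job is handed in when it is done.

```bash
mkdir -p pics; cat > h.py <<'E'
import numpy as np, cv2
from bench import r, viewer
from scipy.spatial.transform import Rotation as R
def rot(q): return R.from_quat([q[1],q[2],q[3],q[0]]).as_matrix()
def cam(n):
    m=viewer.camera_model(n); return np.array(m["K"],float),np.array(m["dist"],float),np.array(m["eye"],float),rot(m["orientation"])
def ray(n,u,v):
    K,d,e,M=cam(n); p=cv2.undistortPoints(np.array([[[u,v]]],float),K,d)[0,0]
    return e,M@np.array([p[0],p[1],1.])
def onz(n,u,v,z):
    e,d=ray(n,u,v); return e+d*(z-e[2])/d[2]
def proj(n,P):
    K,d,e,M=cam(n); P=np.atleast_2d(P); 
    return cv2.projectPoints((P-e)@M,np.zeros(3),np.zeros(3),K,d)[0][:,0]
def tri(*obs):
    A=np.zeros((3,3));b=np.zeros(3)
    for n,u,v in obs:
        e,d=ray(n,u,v); d=d/np.linalg.norm(d); Q=np.eye(3)-np.outer(d,d); A+=Q;b+=Q@e
    return np.linalg.solve(A,b)
def shot(n,f,crop=None,s=1):
    im=viewer.get_image(n)[:,:,::-1]; cv2.imwrite('pics/raw_'+f,im)
    if crop: im=im[crop[1]:crop[3],crop[0]:crop[2]]
    cv2.imwrite('pics/'+f,cv2.resize(im,None,fx=s,fy=s,interpolation=cv2.INTER_CUBIC))
def crop(src,f,c,s):
    im=cv2.imread('pics/'+src)[c[1]:c[3],c[0]:c[2]]
    cv2.imwrite('pics/'+f,cv2.resize(im,None,fx=s,fy=s,interpolation=cv2.INTER_CUBIC))
E
python3 - <<'E'
from h import *
shot('side','s0.png');shot('top','t0.png')
for n in('side','top'):
    m=viewer.camera_model(n);print(n,m)
print(r.get_obs())
E
```

```text
side {'K': array([[531.51750706,   0.        , 320.63264892],
       [  0.        , 531.51750706, 242.28780728],
       [  0.        ,   0.        ,   1.        ]]), 'dist': array([0.01256807, 0.        , 0.        , 0.        , 0.        ]), 'eye': array([0.21541013, 1.17308737, 1.00162062]), 'orientation': array([ 0.06220977, -0.10660079,  0.89501561, -0.42861786])}
top {'K': array([[551.37531614,   0.        , 332.77480609],
       [  0.        , 551.37531614, 237.81590248],
       [  0.        ,   0.        ,   1.        ]]), 'dist': array([-0.03308126,  0.        ,  0.        ,  0.        ,  0.        ]), 'eye': array([0.24168099, 0.0819573 , 1.45778611]), 'orientation': array([ 0.07252567, -0.67788866,  0.72713108, -0.08054429])}
{'t': 0.1, 'qpos': array([-1.48049157e+00,  5.28388468e-01,  1.43375706e+00,  3.04743843e-05,
        1.18138105e+00, -1.78513059e-01]), 'dq': array([ 0.00073488, -0.00175372, -0.00511309, -0.00099646, -0.00095765,
        0.00095035]), 'tau': array([ 1.08787028e-04, -4.43303311e+01, -1.78585786e+01, -1.60500485e-04,
        3.86907341e-03,  5.98766221e-06]), 'eef_pos': array([ 0.16596621, -0.60191106,  0.23042752]), 'tcp_rot': array([-7.22741440e-04,  7.95480838e-01, -6.05977971e-01, -6.42540944e-04]), 'wrist_force': array([-0.44904367,  0.38314761,  0.20555606]), 'ft_torque': array([ 0.00012468, -0.00869954, -0.03134307]), 'grip_width': 1.0004709661448323}
```

View pics/s0.png

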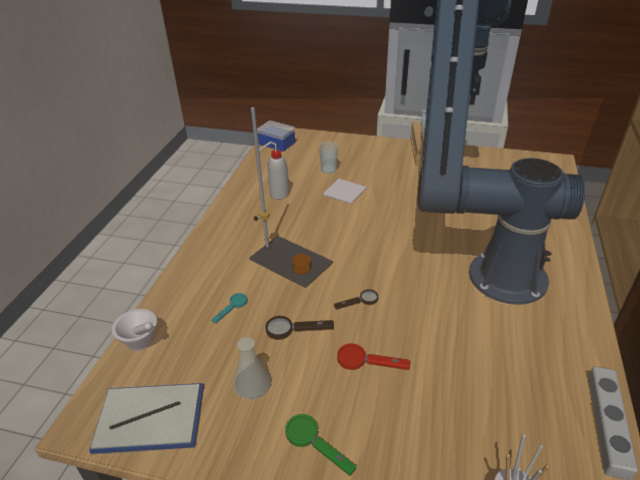

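View pics/t0.png

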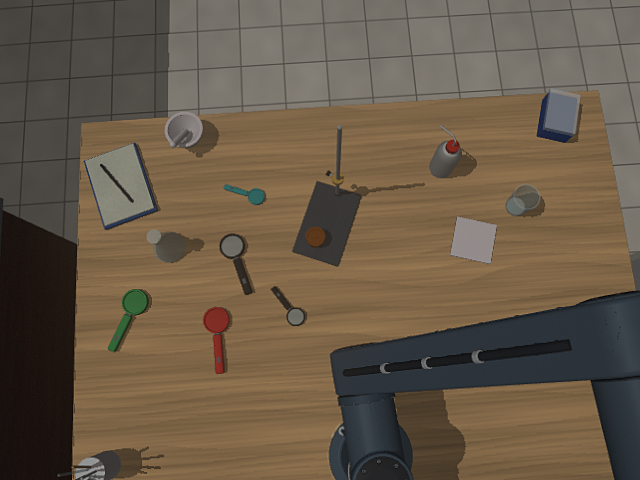

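The side view has the stand plate at (290,262), amber bottle at (302,264), collar at (263,216) and tile at (345,191). There are five magnifier-like things in the top view:
- green (135,302)
- red (217,320)
- turquoise (257,197)
- small black (295,316)
- large black (232,245), with its handle to (247,290)

Of the ones that aren't green, red or turquoise, the large black one is bigger, so I take that as the target. I'll confirm it in crops.

```bash
python3 - <<'E'
from h import *
crop('raw_t0.png','t0a.png',(200,170,380,340),4.4)
crop('raw_s0.png','s0a.png',(220,190,400,350),4.4)
crop('raw_t0.png','t0b.png',(430,120,560,270),4)
E
```

```text
(no output)
```

View pics/t0a.png

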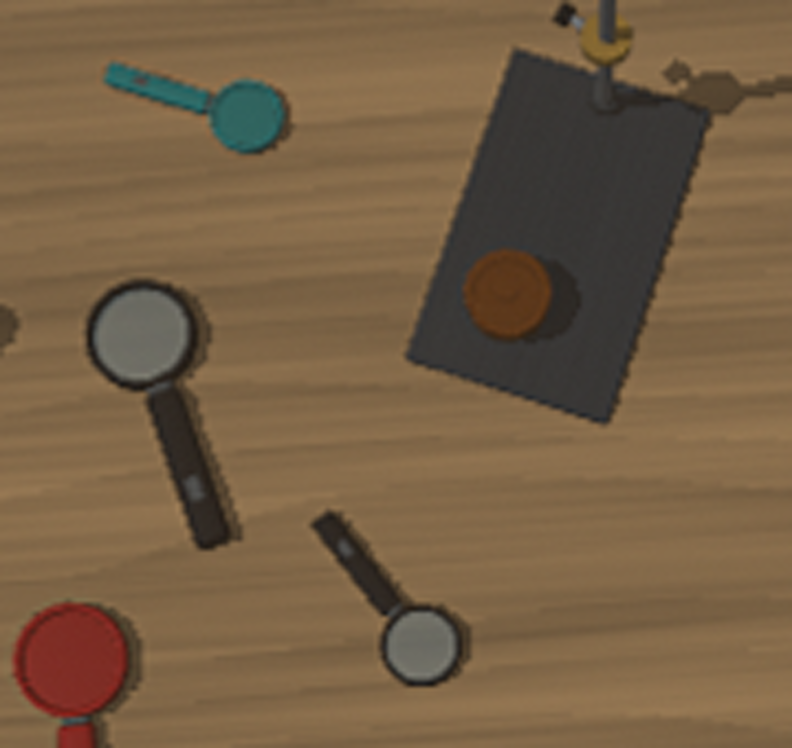

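View pics/s0a.png

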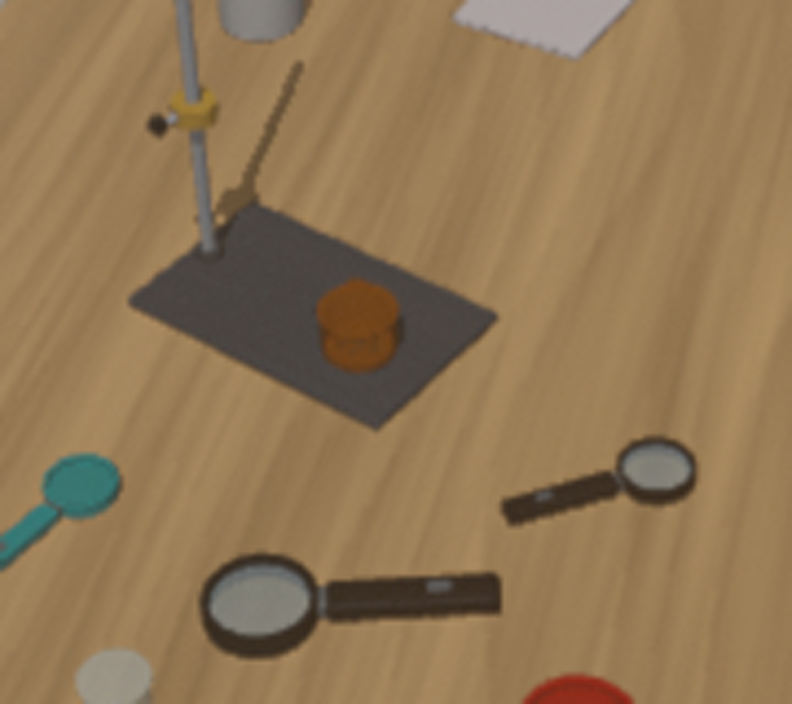

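View pics/t0b.png

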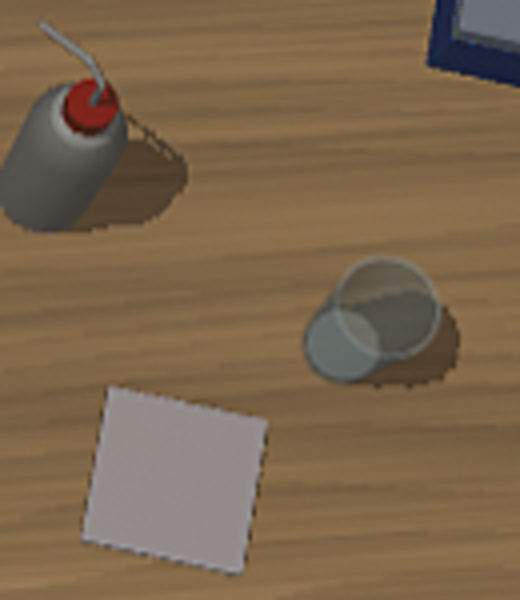

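```bash
python3 - <<'E'
from h import *
np.set_printoptions(precision=4,suppress=True)
T=lambda x,y:('top',200+x/4.4-.4,170+y/4.4-.4)
S=lambda x,y:('side',220+x/4.4-.4,190+y/4.4-.4)
B=lambda x,y:('top',430+x/4-.4,120+y/4-.4)
pc=[onz(*T(*p),.008) for p in[(515,48),(712,113),(608,424),(408,357)]]
pc2=[onz(*S(*p),.008) for p in[(130,300),(245,203),(497,317),(376,428)]]
for q in(pc,pc2):
    q=np.array(q);print('plate',q[:,:2].tolist(),q.mean(0),[np.linalg.norm(q[i]-q[i-1]) for i in range(4)])
q=np.array(pc);ax=(q[0]+q[1]-q[2]-q[3])/2;ax/=np.linalg.norm(ax);c=q.mean(0);print('yaw',np.arctan2(ax[1],ax[0]),'rod',c+.088*ax)
print('flange top',onz(*T(508,294),.041),tri(T(508,294),S(359,310)),onz(*S(359,310),.041))
for p in [(464,294),(553,294),(508,249),(508,341)]: print(onz(*T(*p),.0395))
print('knob?',onz(*T(504,283),.06))
print('collar tri',tri(T(606,40),S(193,108)))
print('rodbase',onz(*T(605,105),.008),onz(*S(208,250),.008))
L=onz(*T(142,335),.016);print('lens',L,onz(*S(258,602),.012),tri(T(142,335),S(258,602)))
print('handle end',onz(*T(213,545),.012), onz(*S(500,592),.008))
print('frame w',[onz(*T(*p),.016) for p in[(87,335),(197,335),(142,280),(142,390)]])
t=np.array([onz(*B(*p),.006) for p in[(110,388),(266,422),(242,573),(82,541)]]);print('tile',t.mean(0),t,[np.linalg.norm(t[i]-t[i-1]) for i in range(4)])
print('beaker',onz(*B(342,344),0),'wash',onz(*B(45,195),0))
print('flask',onz('top',171,248,0))
E
```

```text
plate [[0.724863358603099, 0.08700387287210543], [0.6740117298223686, -0.03267728401845939], [0.4828991449144559, 0.046143427008048084], [0.5325837459432302, 0.1646158030541316]] [0.6036 0.0663 0.008 ] [np.float64(0.2073525045694141), np.float64(0.1300364082259934), np.float64(0.20672862548981533), np.float64(0.12846892023128825)]
plate [[0.7224711722708091, 0.08936381783724756], [0.6804690398573423, -0.02646653495248663], [0.4829056152314169, 0.052493605270310884], [0.531802378767505, 0.1708818220962105]] [0.6044 0.0716 0.008 ] [np.float64(0.20736386819880154), np.float64(0.12321059108158147), np.float64(0.21275810323916586), np.float64(0.12808849818590404)]
yaw -0.3874031328279088 rod [0.6851 0.033  0.008 ]
flange top [0.5601 0.1009 0.041 ] [0.5607 0.101  0.0397] [0.5605 0.1024 0.041 ]
[0.5623 0.1273 0.0395]
[0.5586 0.0741 0.0395]
[0.5882 0.0992 0.0395]
[0.5318 0.1028 0.0395]
knob? [0.5627 0.1026 0.06  ]
collar tri [0.6858 0.0342 0.1303]
rodbase [0.6838 0.0334 0.008 ] [0.689  0.0283 0.008 ]
lens [0.5558 0.3245 0.016 ] [0.5577 0.3275 0.012 ] [0.5578 0.3257 0.0098]
handle end [0.4256 0.2869 0.012 ] [0.4268 0.2856 0.008 ]
frame w [array([0.5581, 0.3579, 0.016 ]), array([0.5535, 0.2912, 0.016 ]), array([0.59  , 0.3235, 0.016 ]), array([0.5219, 0.3256, 0.016 ])]
tile [ 0.5292 -0.3247  0.006 ] [[ 0.5963 -0.2883  0.006 ]
 [ 0.5653 -0.3919  0.006 ]
 [ 0.463  -0.3618  0.006 ]
 [ 0.4922 -0.2569  0.006 ]] [np.float64(0.10877453386001039), np.float64(0.10810424315413794), np.float64(0.1066324516259523), np.float64(0.1088726406339075)]
beaker [ 0.6179 -0.454   0.    ] wash [ 0.7393 -0.2611  0.    ]
flask [0.5645 0.4918 0.    ]
```

```bash
cat >> h.py <<'E'
def go(x,y,z,o=None):
    o=o or r.get_obs(); M=rot(o['tcp_rot']); d=M.T@(np.array([x,y,z])-o['eef_pos'])*100
    print('t',round(o['t'],2),'pos',o['eef_pos'].round(4),'toolx yaw',round(np.arctan2(M[1,0],M[0,0]),4),'zaxis',M[:,2].round(3),'F',np.round(o['wrist_force'],2),'g',round(o['grip_width'],3),'q',np.round(o['qpos'],2))
    print('shift cm',d.round(2))
E
python3 -c "
from h import *
go(.561,.1015,.15)"
```

```text
t 0.1 pos [ 0.166  -0.6019  0.2304] toolx yaw -1.302 zaxis [-0.     0.002 -1.   ] F [-0.45  0.38  0.21] g 1.0 q [-1.48  0.53  1.43  0.    1.18 -0.18]
shift cm [-57.31 -56.76   8.17]
```

```bash
python3 -m inch '[[-2,-2,0,0],[-5,-5,0,0],[-8,-8,0,0],[-11,-11,0,0],[-14,-14,0,0],[-17,-17,0,0],[-20,-20,0,0],[-23,-23,0,0],[-26,-26,0,0],[-29,-29,0,0],[-32,-32,0,0],[-35,-35,0,0],[-38,-38,0,0],[-41,-41,0,0],[-44,-44,0,0],[-47,-47,1,0],[-50,-50,2,0],[-53,-53,4,0],[-56,-55.5,6,0],[-57.3,-56.8,8,0]]' 0.3; python3 -m inch '[[0,0,0,0],[0,0,0,0],[0,0,0,0]]'
python3 - <<'E'
from h import *
go(.561,.1015,.10)
shot('top','t1.png',(250,130,430,290),4.4)
shot('side','s1.png',(220,120,400,300),3.3)
E
```

```text
t: 1.77
eef_pos: [0.5611, 0.0991, 0.1553]
tcp_rot: [-0.001, 0.796, -0.606, 0.001]
wrist_force: [0.6, -0.8, -0.2]
grip_width: 0.647
t: 2.02
eef_pos: [0.5587, 0.0964, 0.1547]
tcp_rot: [0.001, 0.796, -0.606, -0.0]
wrist_force: [-0.2, -0.6, 0.3]
grip_width: 0.648
t 2.02 pos [0.5587 0.0964 0.1547] toolx yaw -1.3014 zaxis [-0.001 -0.    -1.   ] F [-0.16 -0.56  0.26] g 0.648 q [-0.03  0.55  1.65 -0.    0.94  1.28]
shift cm [-0.43 -0.37  5.47]
```

View pics/s1.png

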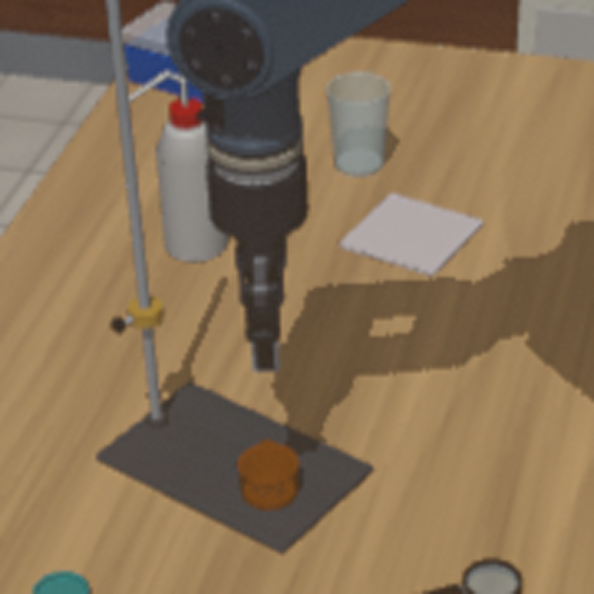

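View pics/t1.png

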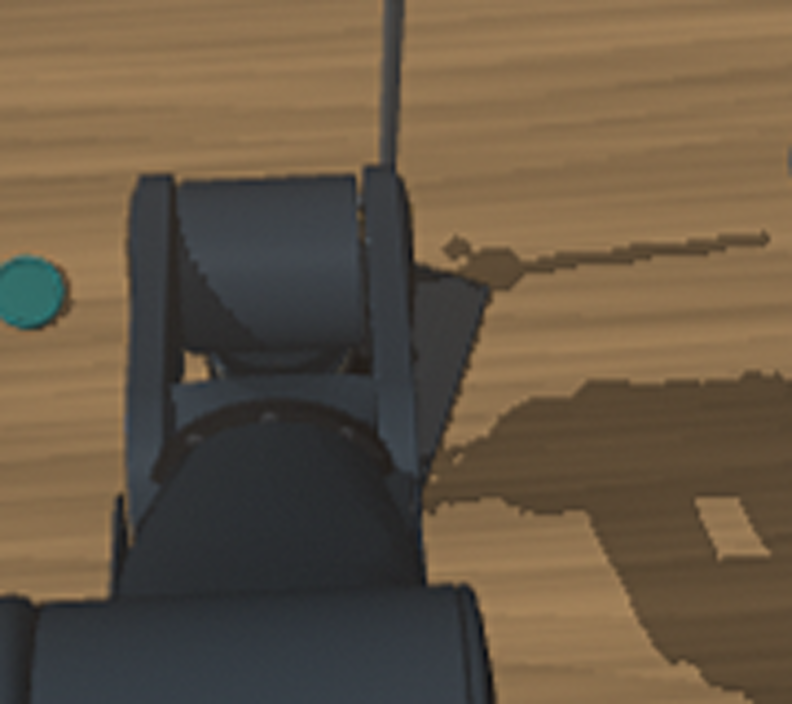

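```bash
python3 - <<'E'
from h import *
for z in(.3,.35,.4,.45,.5):
    print(z,'rod px',((proj('top',[.685,.0335,z])[0]-[250,130])*4.4).round(),[onz('top',250+x/4.4,130+y/4.4,z)[:2].round(3) for x,y in((370,170),(405,180),(135,180),(470,590))])
E
```

```text
0.3 rod px [390. 107.] [array([0.652, 0.046]), array([0.646, 0.029]), array([0.655, 0.164]), array([0.436, 0.013])]
0.35 rod px [391.  70.] [array([0.635, 0.047]), array([0.628, 0.031]), array([0.637, 0.16 ]), array([0.427, 0.016])]
0.4 rod px [392.  30.] [array([0.617, 0.049]), array([0.611, 0.033]), array([0.62 , 0.157]), array([0.419, 0.019])]
0.45 rod px [394. -15.] [array([0.599, 0.05 ]), array([0.594, 0.035]), array([0.602, 0.153]), array([0.41 , 0.022])]
0.5 rod px [396. -63.] [array([0.581, 0.052]), array([0.576, 0.038]), array([0.584, 0.15 ]), array([0.402, 0.025])]
```

```bash
python3 -m inch '[[-0.2,-0.2,1,0],[-0.4,-0.4,3,0],[-0.4,-0.4,5,0],[-0.4,-0.4,6.5,0],[-0.4,-0.4,7.5,0],[-0.4,-0.4,8,0],[-0.4,-0.4,8,0],[-0.4,-0.4,8,0]]'
python3 - <<'E'
from h import *
go(.561,.1015,.044)
shot('side','s2.png',(250,200,350,300),6)
E
```

```text
t: 2.78
eef_pos: [0.5625, 0.1012, 0.0754]
tcp_rot: [-0.0, 0.795, -0.606, 0.0]
wrist_force: [-0.4, 0.7, 0.7]
grip_width: 0.649
t 2.78 pos [0.5625 0.1012 0.0754] toolx yaw -1.3026 zaxis [ 0.001 -0.    -1.   ] F [-0.43  0.72  0.7 ] g 0.649 q [-0.02  0.68  1.69  0.    0.77  1.29]
shift cm [-0.07  0.13  3.14]
```

View pics/s2.png

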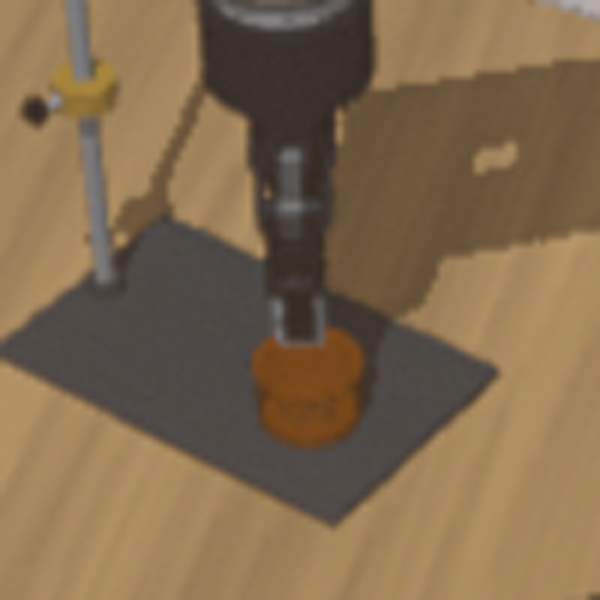

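```bash
python3 -m inch '[[0,0.1,1,0],[0,0.1,2,0],[0,0.1,2.6,0],[0,0.1,2.9,0],[0,0.1,2.9,0],[0,0.1,2.9,0],[0,0.1,2.9,0]]' && python3 -m inch '[[0,0,0,0],[0,0,0,0],[0,0,0,0],[0,0,0,0],[0,0,0,0],[0,0,0,0],[0,0,0,0],[0,0,0,0]]' -1 30
python3 - <<'E'
from h import *
go(.561,.1015,.046)
E
```

```text
t: 3.42
eef_pos: [0.5613, 0.1013, 0.046]
tcp_rot: [-0.0, 0.795, -0.606, 0.0]
wrist_force: [0.4, -0.4, 0.3]
grip_width: 0.649
t: 4.08
eef_pos: [0.5613, 0.1012, 0.0463]
tcp_rot: [-0.0, 0.795, -0.606, 0.0]
wrist_force: [-0.8, 0.7, 4.6]
grip_width: 0.182
t 4.08 pos [0.5613 0.1012 0.0463] toolx yaw -1.302 zaxis [ 0.001 -0.    -1.   ] F [-0.8   0.65  4.59] g 0.182 q [-0.02  0.73  1.71  0.    0.71  1.28]
shift cm [-0.04  0.03  0.03]
```

```bash
python3 -m inch '[[0,0,-0.1,0],[0,0,-0.3,0],[0,0,-0.6,0],[0,0,-1,0],[0,0,-1,0],[0,0,-1,0]]'
python3 - <<'E'
from h import *
go(.561,.1015,.046)
shot('side','s3.png',(250,200,350,300),6)
E
```

```text
t: 4.58
eef_pos: [0.5613, 0.1012, 0.0563]
tcp_rot: [-0.0, 0.795, -0.606, 0.0]
wrist_force: [-0.2, 0.3, 0.7]
grip_width: 0.182
t 4.58 pos [0.5613 0.1012 0.0563] toolx yaw -1.302 zaxis [ 0.001  0.    -1.   ] F [-0.22  0.3   0.74] g 0.182 q [-0.02  0.71  1.7   0.    0.73  1.28]
shift cm [-0.03  0.02  1.03]
```

View pics/s3.png

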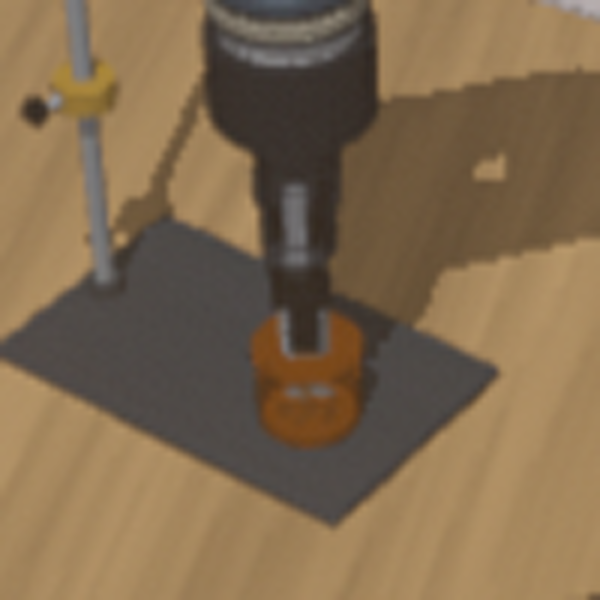

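```bash
python3 -m inch '[[0,0,-1,0],[0,0,-2,0],[0,0,-3.5,0],[0,0,-5,0],[0,0,-6.5,0],[0,0,-7.5,0],[0,0,-8,0],[0,0,-8,0]]'
python3 -c "
from h import *
go(.529,-.324,.135)"
```

```text
t: 5.3
eef_pos: [0.562, 0.1013, 0.1377]
tcp_rot: [-0.001, 0.795, -0.606, 0.001]
wrist_force: [0.1, -0.6, -0.6]
grip_width: 0.181
t 5.3 pos [0.562  0.1013 0.1377] toolx yaw -1.302 zaxis [ 0.003 -0.    -1.   ] F [ 0.06 -0.64 -0.55] g 0.181 q [-0.02  0.58  1.66  0.    0.9   1.28]
shift cm [40.12 14.48  0.26]
```

```bash
python3 -m inch '[[0.3,1,0,0],[1,2.5,0,0],[2,4,0,0],[4,5.5,0,0],[6.5,7,0,0],[9.5,8.5,0,0],[12.5,10,0,0],[15.5,11.5,0,0],[18.5,12.5,0,0],[21.5,13.2,0,0],[24.5,13.8,0,0],[27.5,14.2,0,0],[30.5,14.5,0,0],[33.5,14.5,0,0],[36.2,14.5,0,0],[38.2,14.5,0,0],[39.5,14.5,0,0],[40.1,14.5,0,0],[40.1,14.5,0,0],[40.1,14.5,0,0]]'
python3 -c "
from h import *
go(.529,-.324,.0225)
shot('top','t4.png',(380,150,560,310),4.4)
shot('side','s4.png',(250,100,450,250),3.9)"
```

```text
t: 6.97
eef_pos: [0.5268, -0.3225, 0.1353]
tcp_rot: [-0.0, 0.796, -0.606, -0.001]
wrist_force: [-0.1, 0.4, -0.1]
grip_width: 0.182
t 6.97 pos [ 0.5268 -0.3225  0.1353] toolx yaw -1.3019 zaxis [-0.002  0.002 -1.   ] F [-0.14  0.43 -0.05] g 0.182 q [-0.73  0.64  1.53  0.    0.97  0.57]
shift cm [ 0.23 -0.19 11.27]
```

View pics/s4.png

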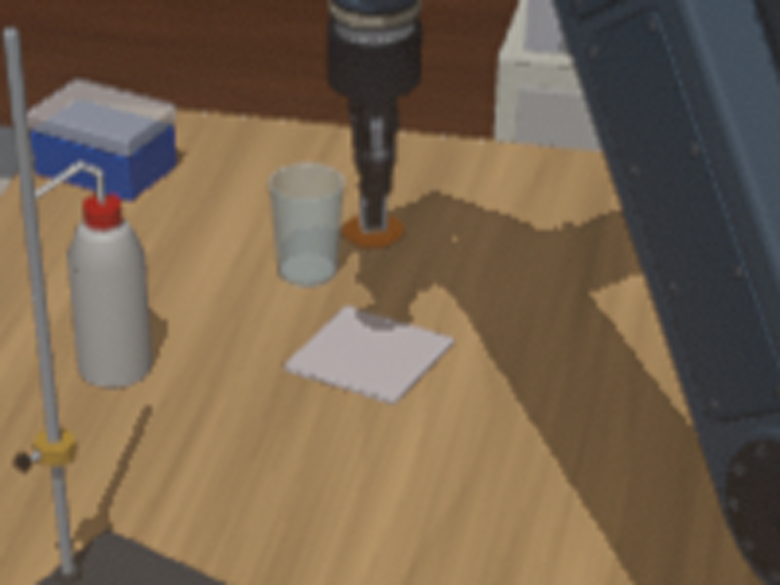

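The lid hangs level in the jaws (flange at crop (373,231)) above the tile. Now I'll lower it to about 2 mm above.

```bash
python3 -m inch '[[0.2,-0.2,1.5,0],[0.2,-0.2,3.5,0],[0.2,-0.2,5.5,0],[0.2,-0.2,7.5,0],[0.2,-0.2,9,0],[0.2,-0.2,10,0],[0.2,-0.2,10.7,0],[0.2,-0.2,11,0],[0.2,-0.2,11.2,0],[0.2,-0.2,11.2,0],[0.2,-0.2,11.2,0]]'
python3 -c "
from h import *
go(.529,-.324,.0203)
shot('side','s5.png',(290,130,410,230),6)"
```

```text
t: 7.98
eef_pos: [0.5307, -0.3256, 0.0247]
tcp_rot: [0.0, 0.796, -0.606, 0.001]
wrist_force: [0.4, -0.3, -0.4]
grip_width: 0.178
t 7.98 pos [ 0.5307 -0.3256  0.0247] toolx yaw -1.3019 zaxis [ 0.001 -0.001 -1.   ] F [ 0.42 -0.27 -0.4 ] g 0.178 q [-0.73  0.8   1.57  0.    0.76  0.57]
shift cm [-0.2   0.12  0.44]
```

View pics/s5.png

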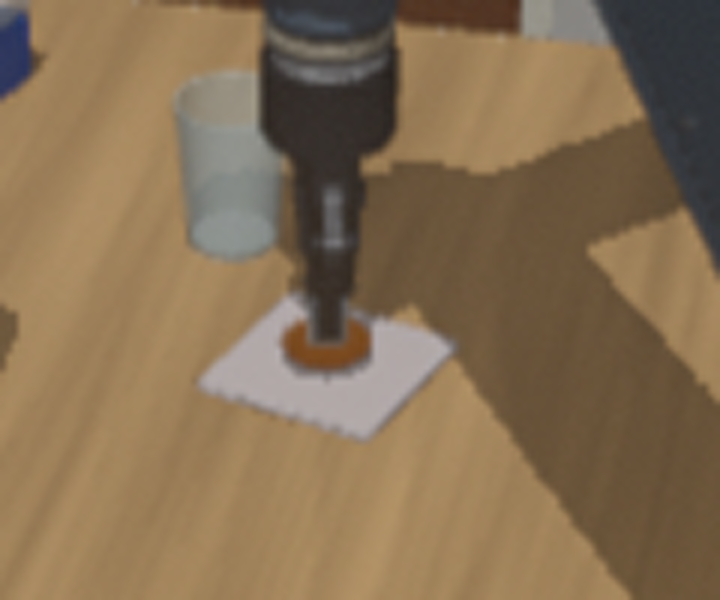

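```bash
python3 -m inch '[[0,0,0.1,0],[0,0,0.2,0],[0,0,0.3,0],[0,0,0.3,0],[0,0,0.3,0]]'; python3 -m inch '[[0,0,0.05,0],[0,0,0.1,0],[0,0,0.1,0],[0,0,0.1,0]]'
```

```text
t: 8.45
eef_pos: [0.5302, -0.3252, 0.0209]
tcp_rot: [-0.0, 0.795, -0.606, -0.0]
wrist_force: [-0.7, 0.1, 0.1]
grip_width: 0.183
t: 8.78
eef_pos: [0.5303, -0.3253, 0.0204]
tcp_rot: [0.0, 0.795, -0.606, 0.0]
wrist_force: [-1.0, 1.4, 4.0]
grip_width: 0.18
```

```bash
python3 -m inch '[[0,0,0,0],[0,0,0,0],[0,0,0,0],[0,0,0,0],[0,0,0,0],[0,0,0,0]]' 0.2; python3 -m inch '[[0,0,-0.5,0],[0,0,-1.5,0],[0,0,-3,0],[0,0,-5,0],[0,0,-7,0],[0,0,-9,0],[0,0,-11,0],[0,0,-12.5,0],[0,0,-13.5,0],[0,0,-14,0],[0,0,-14,0]]'
python3 -c "
from h import *
go(.529,-.324,.0203)
shot('side','s6.png',(290,130,410,230),6)"
```

```text
t: 9.28
eef_pos: [0.5302, -0.3252, 0.0198]
tcp_rot: [-0.0, 0.795, -0.606, -0.0]
wrist_force: [0.2, 0.4, -0.2]
grip_width: 0.605
t: 10.2
eef_pos: [0.5308, -0.3257, 0.1616]
tcp_rot: [0.0, 0.795, -0.606, 0.001]
wrist_force: [-0.2, -0.3, -0.3]
grip_width: 0.601
t 10.2 pos [ 0.5308 -0.3257  0.1616] toolx yaw -1.302 zaxis [ 0.002 -0.002 -1.   ] F [-0.2  -0.26 -0.28] g 0.601 q [-0.73  0.61  1.51  0.    1.03  0.57]
shift cm [-0.24  0.15 14.13]
```

View pics/s6.png

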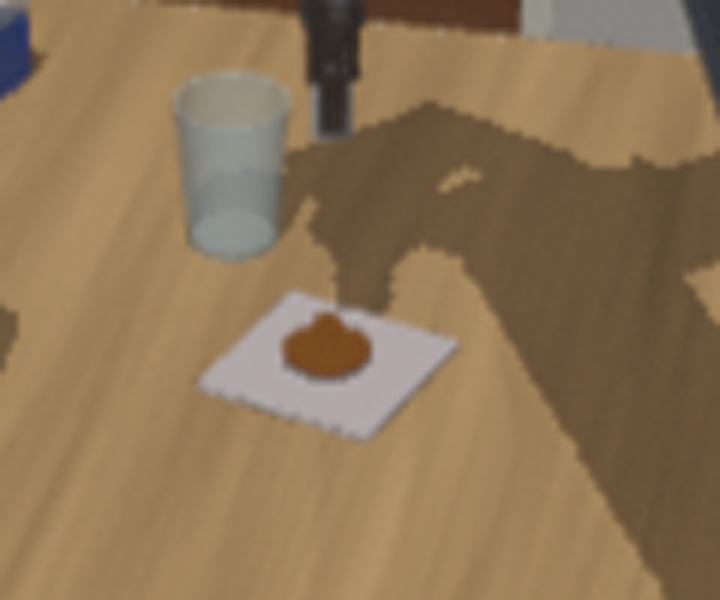

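The lid stands upright on the tile with its knob up, crop (327,345), released. The arm is now clear of the bottle and collar, so I'll measure both, and the magnifier, more carefully.

```bash
python3 - <<'E'
from h import *
shot('top','t7.png',(300,165,370,265),6)
shot('side','s7.png',(240,200,340,290),7)
crop('raw_t7.png','t7b.png',(205,225,265,305),7)
crop('raw_s7.png','s7b.png',(255,305,345,350),8)
E
```

```text
(no output)
```

View pics/t7.png

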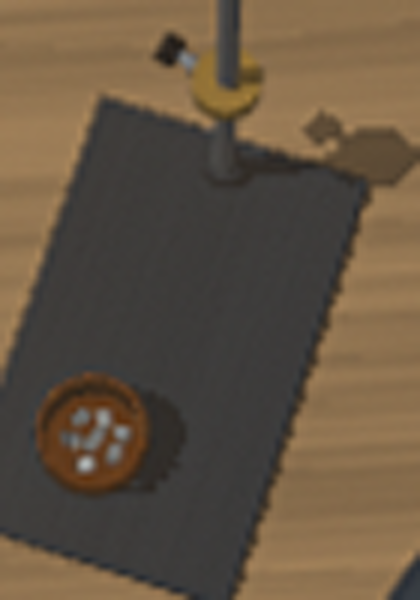

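View pics/s7.png

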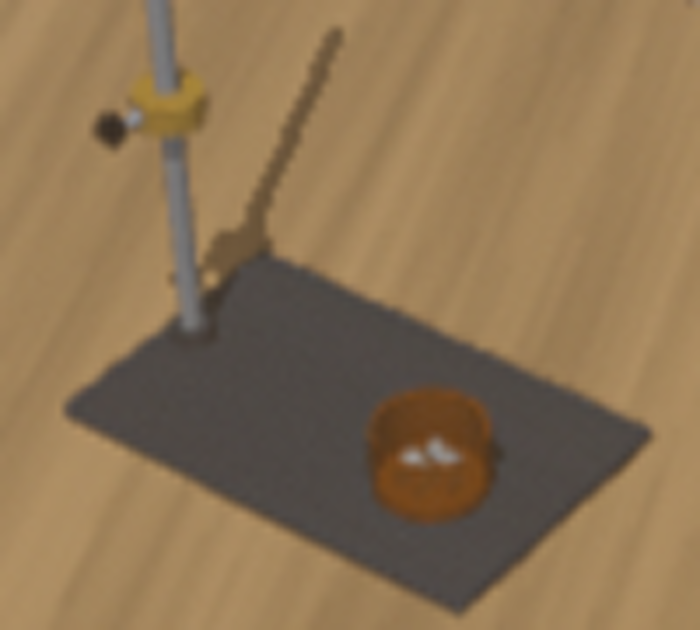

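View pics/t7b.png

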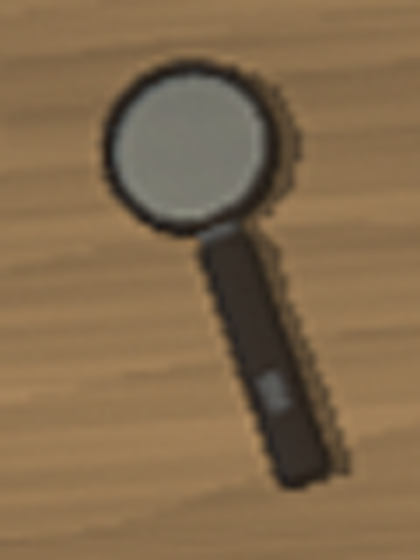

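View pics/s7b.png

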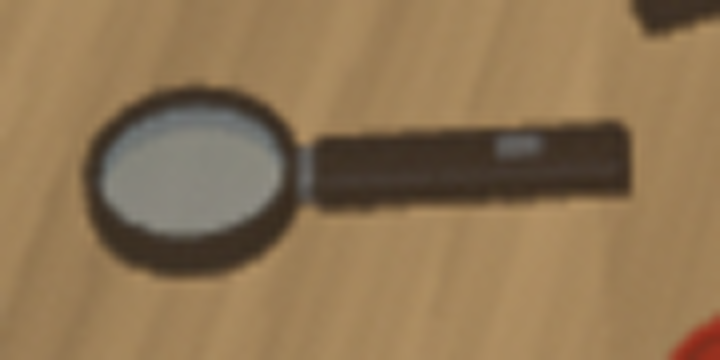

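```bash
cat > fit.py <<'E'
from h import *
from scipy.optimize import least_squares
np.set_printoptions(precision=4,suppress=True)
a=np.linspace(0,2*np.pi,180)
def bb(n,p,rad,z0,z1):
    P=np.concatenate([np.c_[p[0]+rad*np.cos(a),p[1]+rad*np.sin(a),0*a+z] for z in(z0,z1)])
    q=proj(n,P);return np.r_[q.min(0),q.max(0)]
def fit(name,obs,rad,h,z=None,x0=(.56,.1,.1)):
    f=lambda p:np.concatenate([bb(n,p,rad,*((z,z+h) if z is not None else (p[2]-h/2,p[2]+h/2)))-o for n,o in obs.items()])
    s=least_squares(f,x0 if z is None else x0[:2]);print(name,s.x,'res',s.fun.round(1));return s.x
def px(b,off,s): return np.array([off[0]+b[0]/s,off[1]+b[1]/s,off[0]+b[2]/s,off[1]+b[3]/s])-.5
E
python3 - <<'E'
from fit import *
t7=(300,165);s7=(240,200)
c={'top':px((193,45,262,119),t7,6),'side':px((131,68,207,140),s7,7)}
fit('collar',c,.015,.014,x0=(.685,.033,.12))
for n in c: print([fit('collar zonly '+n,{n:c[n]},.015,.014,x0=(.685,.033,.12))])
b={'top':px((36,372,149,495),t7,6),'side':px((368,387,494,522),s7,7)}
fit('bottle',b,.025,.03,.008)
for n in b: fit('bottle '+n,{n:b[n]},.025,.03,.008)
m={'top':px((102,58,280,237),(205,225),7),'side':px((84,84,302,278),(255,305),8)}
fit('lens',m,.034,.016,0.,x0=(.55,.32))
for n in m: fit('lens '+n,{n:m[n]},.034,.016,0.,x0=(.55,.32))
print('hend',onz('top',205+303/7-.5,225+486/7-.5,.008),onz('side',255+630/8-.5,305+160/8-.5,.008))
# collar height using rod axis fixed: lens px
for z in(.125,.13,.135): print(z,[bb(n,(.685,.033),.015,z-.007,z+.007).round(1) for n in c])
print(c)
E
```

```text
collar [0.6865 0.0338 0.1296] res [-0.2 -0.2  0.3  0.5 -0.3 -0.  -0.  -0.1]
collar zonly top [0.7091 0.0315 0.0634] res [ 0.1 -0.1 -0.1  0.1]
[array([0.7091, 0.0315, 0.0634])]
collar zonly side [0.6907 0.0224 0.1208] res [-0.1  0.1  0.1 -0.1]
[array([0.6907, 0.0224, 0.1208])]
bottle [0.5626 0.101 ] res [ 0.   0.1  0.3  0.3 -0.4 -0.1 -0.1  0.4]
bottle top [0.5631 0.1014] res [-0.1 -0.1  0.1  0.1]
bottle side [0.5621 0.1002] res [-0.1 -0.3  0.1  0.2]
lens [0.5577 0.3257] res [-0.4 -0.1  0.5  0.3 -0.3 -0.2  0.1  0.3]
lens top [0.558  0.3259] res [-0.5 -0.2  0.5  0.2]
lens side [0.5575 0.3254] res [-0.2 -0.3  0.2  0.2]
hend [0.4249 0.2881 0.008 ] [0.4265 0.2867 0.008 ]
0.125 [array([331.8, 172.9, 343.7, 185.9]), array([258.7, 210.4, 269.7, 220.7])]
0.13 [array([331.8, 172.3, 343.8, 185.3]), array([258.5, 209. , 269.6, 219.2])]
0.135 [array([331.9, 171.6, 343.8, 184.7]), array([258.3, 207.5, 269.5, 217.8])]
{'top': array([331.6667, 172.    , 343.1667, 184.3333]), 'side': array([258.2143, 209.2143, 269.0714, 219.5   ])}
```

```bash
python3 -c "
from h import *
go(.503,.310,.16); go(.45,.03,.16)"
```

```text
t 10.35 pos [ 0.5296 -0.3248  0.159 ] toolx yaw -1.302 zaxis [-0.002  0.001 -1.   ] F [0.17 0.03 0.34] g 0.603 q [-0.73  0.61  1.51 -0.    1.03  0.57]
shift cm [-6.191e+01 -1.429e+01 -1.000e-02]
t 10.35 pos [ 0.5296 -0.3248  0.159 ] toolx yaw -1.302 zaxis [-0.002  0.001 -1.   ] F [0.17 0.03 0.34] g 0.603 q [-0.73  0.61  1.51 -0.    1.03  0.57]
shift cm [-36.32  -1.74  -0.04]
```

```bash
python3 -m inch '[[-1.5,0,0,0],[-4,0,0,0],[-7,0,0,0],[-10.5,0,0,0],[-14,0,0,0],[-17.5,0,0,0],[-21,-0.2,0,0],[-24.5,-0.5,0,0],[-28,-0.8,0,0],[-31.5,-1.2,0,0],[-35,-1.7,0,0],[-38.5,-2.7,0,0],[-42,-4,0,0],[-45.5,-5.5,0,0],[-49,-7.5,0,0],[-52,-9.5,0,0],[-55,-11,0,0],[-57.5,-12.5,0,-0.005],[-60,-13.5,0,-0.01],[-61.5,-14.2,0,-0.014]]'; python3 -m inch '[[0,0,2,0],[0,0,4,0],[0,0,6,0],[0,0,7.5,0],[0,0,8.5,0],[0,0,9,0],[0,0,9,0],[0,0,9,0]]'
python3 -c "
from h import *
go(.503,.310,.005)
shot('side','s8.png',(245,270,365,370),6)"
```

```text
t: 12.02
eef_pos: [0.5034, 0.3081, 0.1586]
tcp_rot: [0.0, 0.8, -0.6, -0.001]
wrist_force: [0.1, -1.1, 0.5]
grip_width: 0.601
t: 12.68
eef_pos: [0.504, 0.3053, 0.0699]
tcp_rot: [0.0, 0.8, -0.6, -0.0]
wrist_force: [-0.4, 0.4, -0.4]
grip_width: 0.599
t 12.68 pos [0.504  0.3053 0.0699] toolx yaw -1.2881 zaxis [-0. -0. -1.] F [-0.37  0.36 -0.42] g 0.599 q [0.36 0.7  1.65 0.   0.79 1.64]
shift cm [-0.47 -0.04  6.49]
```

View pics/s8.png

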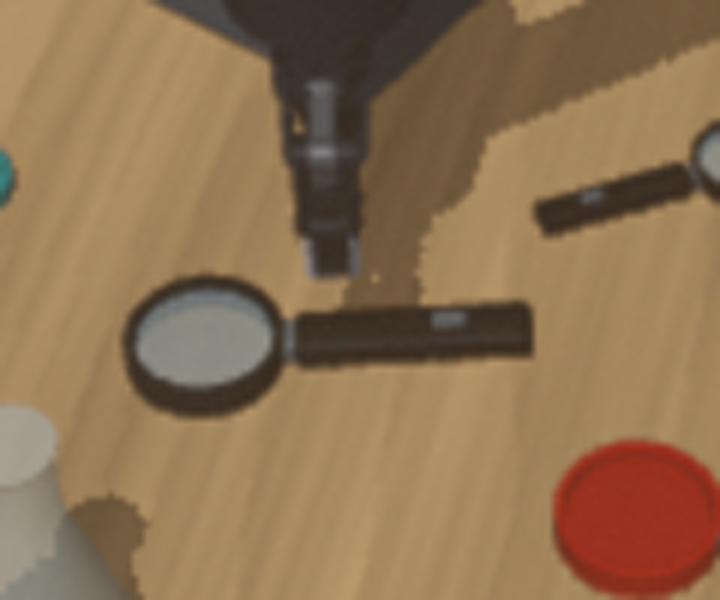

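```bash
python3 -m inch '[[-0.4,0,1,0],[-0.45,0,2.5,0],[-0.45,0,4,0],[-0.45,0,5.2,0],[-0.45,0,6,0],[-0.45,0,6.4,0],[-0.45,0,6.5,0],[-0.45,0,6.5,0],[-0.45,0,6.5,0]]';python3 -m inch '[[0,0,0,0],[0,0,0,0],[0,0,0,0],[0,0,0,0],[0,0,0,0],[0,0,0,0],[0,0,0,0],[0,0,0,0]]' -1 80
python3 -c "
from h import *
go(.503,.310,.005)
shot('side','s9.png',(245,270,365,370),6)"
```

```text
t: 13.48
eef_pos: [0.503, 0.3099, 0.0055]
tcp_rot: [-0.0, 0.8, -0.6, 0.0]
wrist_force: [-0.2, 0.6, 0.1]
grip_width: 0.602
t: 14.15
eef_pos: [0.503, 0.3098, 0.0059]
tcp_rot: [-0.001, 0.8, -0.6, 0.0]
wrist_force: [-0.9, -0.2, 5.0]
grip_width: 0.231
t 14.15 pos [0.503  0.3098 0.0059] toolx yaw -1.2878 zaxis [ 0.001  0.    -1.   ] F [-0.92 -0.19  5.02] g 0.231 q [ 0.36  0.81  1.66 -0.    0.67  1.65]
shift cm [-0.02 -0.    0.09]
```

View pics/s9.png

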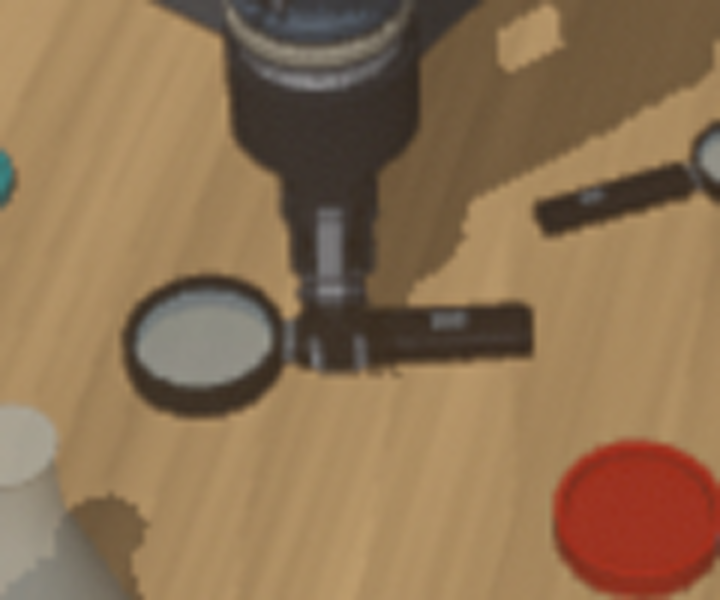

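```bash
python3 -m inch '[[0,0,-0.3,0],[0,0,-1,0],[0,0,-2.2,0],[0,0,-4,0],[0,0,-6,0],[0,0,-8,0],[0,0,-10,0],[0,0,-11.5,0],[0,0,-12.5,0],[0,0,-13,0],[0,0,-13,0],[0,0,-13,0],[0,0,-13,0]]'
python3 -c "
from h import *
go(.508,.085,.1275)
shot('side','s10.png',(240,200,360,300),6)
crop('raw_s10.png','s10b.png',(220,180,380,300),5)
shot('top','t10.png',(200,200,320,300),6)"
```

```text
t: 15.28
eef_pos: [0.5018, 0.3093, 0.134]
tcp_rot: [0.001, 0.8, -0.6, -0.001]
wrist_force: [-0.8, -0.6, -1.3]
grip_width: 0.233
t 15.28 pos [0.5018 0.3093 0.134 ] toolx yaw -1.2881 zaxis [-0.002 -0.001 -1.   ] F [-0.76 -0.56 -1.31] g 0.233 q [0.36 0.61 1.61 0.   0.93 1.65]
shift cm [21.72  5.66  0.67]
```

View pics/s10b.png

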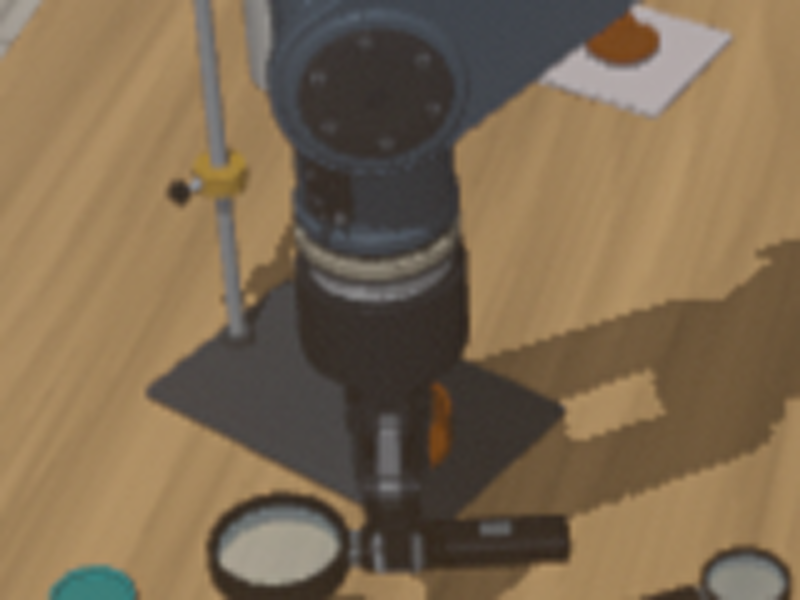

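View pics/t10.png

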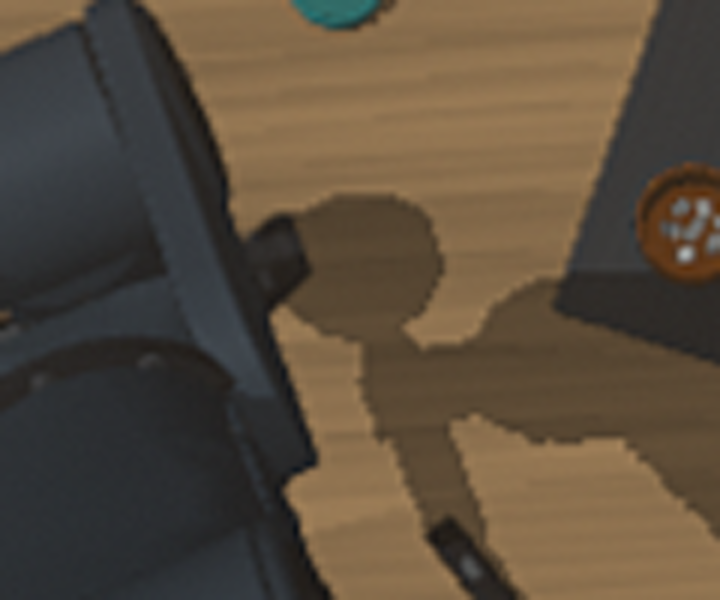

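```bash
python3 -m inch '[[0.5,0.2,0,0],[1.5,0.5,0,0],[3,1,0,0],[5,1.5,0,0],[7,2,0,0],[9,2.5,0,0],[11,3,0,0],[13,3.5,0.1,0],[15,4,0.2,0],[17,4.5,0.3,0],[18.7,5,0.4,0],[20,5.3,0.5,0],[21,5.6,0.6,0],[21.5,5.6,0.65,0],[21.7,5.65,0.65,0],[21.7,5.65,0.65,0],[21.7,5.65,0.65,0],[21.7,5.65,0.65,0]]'
python3 -c "
from h import *
go(.508,.085,.1275)
shot('side','s11.png',(240,170,360,270),6)
shot('top','t11.png',(260,150,400,270),5.5)"
```

```text
t: 16.88
eef_pos: [0.5087, 0.0862, 0.1285]
tcp_rot: [-0.0, 0.8, -0.6, -0.0]
wrist_force: [-0.3, 0.2, -1.8]
grip_width: 0.23
t 16.88 pos [0.5087 0.0862 0.1285] toolx yaw -1.287 zaxis [ 0.  0. -1.] F [-0.35  0.23 -1.75] g 0.23 q [-0.05  0.54  1.8   0.    0.8   1.24]
shift cm [0.09 0.1  0.1 ]
```

View pics/s11.png

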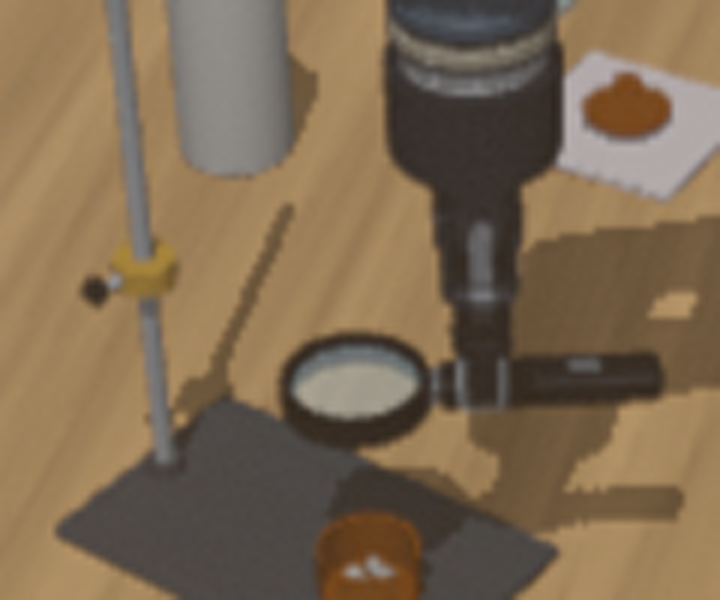

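View pics/t11.png

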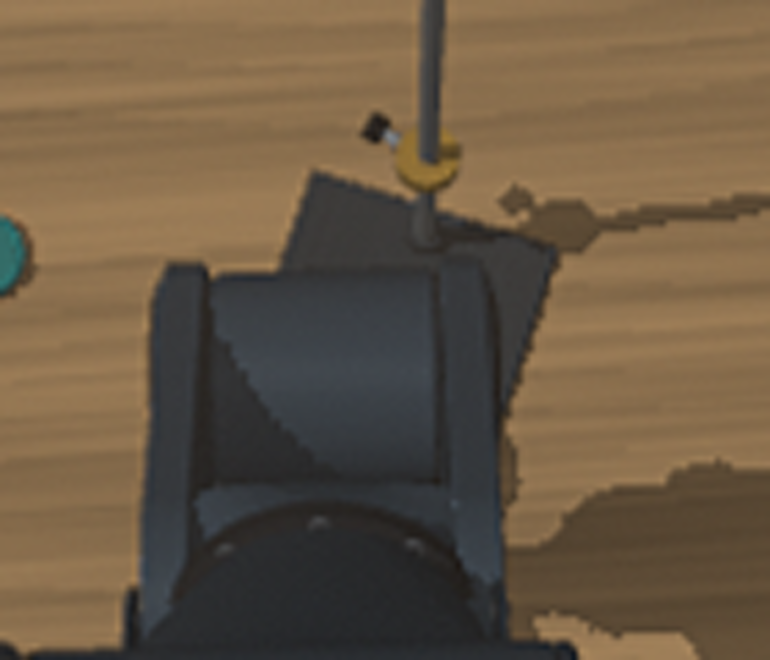

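```bash
python3 - <<'E'
from fit import *
m={'side':px((282,330,433,450),(240,170),6)}
fit('lens z fixed',m,.034,.016,.1306-.008,x0=(.56,.1))
fit('free',m,.034,.016,x0=(.56,.1,.13))
o=r.get_obs();M=rot(o['tcp_rot']);u=-M[:,1]
L=o['eef_pos']+.057*u;print(u,'pred lens',L)
e=L-.137*u; e[2]=.1306;f=e+0;f[2]+=.008
print('handle end pred crop',((proj('side',[e,f])+.5-[240,170])*6).round())
c={'side':px((112,238,178,300),(240,170),6)}
p=least_squares(lambda z:bb('side',(.6855,.0335),.015,z[0]-.007,z[0]+.007)-c['side'],[.13]);print('collar z',p.x,p.fun)
go(.5078,.085,.1275)
E
```

```text
lens z fixed [0.5625 0.1017] res [-0.3 -0.2  0.3  0.1]
free [0.569  0.0818 0.1144] res [-0.  0.  0. -0.]
[0.96   0.2801 0.0001] pred lens [0.5635 0.1022 0.1285]
handle end pred crop [[662. 378.]
 [662. 363.]]
collar z [0.1296] [ 0.131   0.0229  0.2217 -0.0601]
t 16.98 pos [0.5088 0.0862 0.1285] toolx yaw -1.2869 zaxis [ 0.  0. -1.] F [ 0.54  0.26 -1.56] g 0.231 q [-0.05  0.54  1.8   0.    0.8   1.24]
shift cm [0.09 0.13 0.1 ]
```

```bash
python3 -m inch '[[0,0.05,0.05,0],[0,0.05,0.1,0],[0,0.05,0.1,0],[0,0.05,0.1,0],[0,0.05,0.1,0],[0,0.05,0.1,0],[0,0.05,0.1,0],[0,0.05,0.1,0],[0,0.05,0.1,0],[0,0.05,0.1,0],[0,0.05,0.1,0],[0,0.05,0.1,0],[0,0.05,0.1,0],[0,0.05,0.1,0]]'
python3 - <<'E'
from h import *
go(.508,.085,.1275)
shot('side','s12.png',(240,170,360,300),5)
E
```

```text
t: 18.15
eef_pos: [0.5084, 0.0854, 0.1275]
tcp_rot: [-0.0, 0.8, -0.6, -0.0]
wrist_force: [-0.3, -0.2, -1.6]
grip_width: 0.226
t 18.15 pos [0.5084 0.0854 0.1275] toolx yaw -1.288 zaxis [ 0.  0. -1.] F [-0.3  -0.2  -1.61] g 0.226 q [-0.05  0.54  1.8   0.    0.8   1.24]
shift cm [ 0.03  0.05 -0.  ]
```

View pics/s12.png

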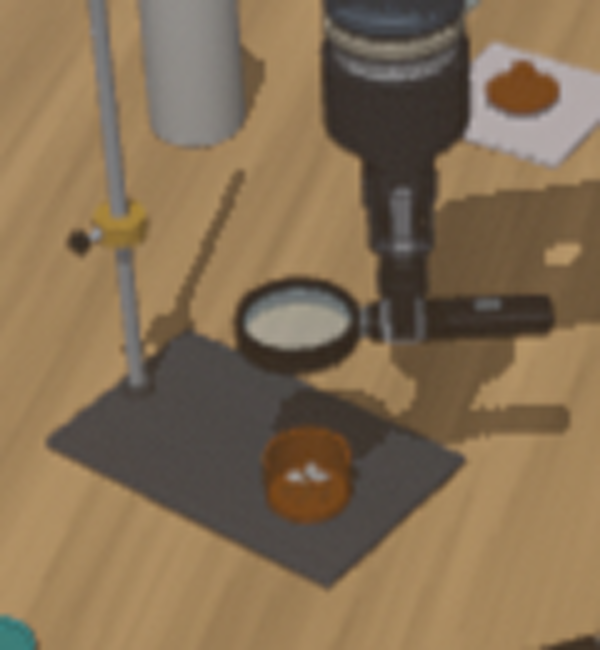

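The magnifier is level and steady over the bottle. The bottle is where it started, and the lid stands on the tile at crop (522,90).

```bash
python3 -c "
from bench import r
print(r.finish_job())"
```

```text
the job is handed in; nothing more can be done
None
```

I set the lid upright on the white tile, then took the larger black magnifier by its handle. I held it level over the open bottle and handed the job in at about 18 s; no verdict was reported.

- **Height:** the lens is at about 0.1296 m by the tool reading, against 0.1296 m measured for the collar's middle. The camera measurements are good to about 2 mm.
- **Centring:** the lens was within about 1–2 mm of the bottle axis. Only the side camera could check this, because the arm hid the lens from the top camera.
- **Side-view fit:** with the lens height fixed, the fit put the lens at (0.5625, 0.1017), with the bottle at (0.5626, 0.1010). With the height left free, the same fit gave (0.569, 0.082, 0.114). I set that aside because one view alone barely constrains height; it also put the collar off (0.121 m instead of 0.130 m).
- **Level and contact:** the handle end appeared within 1 px of where a level magnifier would put it. The wrist read only the magnifier's weight, and the grip was steady.
- **Surroundings:** the bottle looked unmoved, and I saw nothing that suggested the flask, beaker or wash bottle had been touched.

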